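# Post the trivet flush into the platform slot

### The job

Take the orange silicone trivet out of its steel stand and post it, edge down, through the slot in the steel plate on the teak platform, then push it down until its top edge is flush with the plate, and let go. The slot is hardly wider than the trivet, so feel for it gently and never force the trivet or your fingers against the platform. Leave the saucers, the tea glasses and the sugar tongs where they are.

Things in the scene. Friction and masses are not known exactly. Their poses are not given: they have to be found in the camera images.
- trivet_center (a point): centre of the orange hard-silicone trivet, a rectangular plate 10 mm thick (its x), 100 mm wide (its y) and 90 mm tall (its z, up while it stands); about 0.14 kg. It starts standing on its lower long edge in the stand. The lower edges are rounded by 2.5 mm. Its two large faces are grasped from above; either face may look forward.
- platform: teak platform, 300 (x) by 460 (y) mm, the top of a low white cabinet with a green tilt-out bin front (fixed, shut). Origin at the centre of its underside, z up; the teak top is 140 mm above it. The bin front faces its -x. Plate and platform are marred by contact forces over 60 N (of which the slot's sprung roller makes up to 20 N), so keep pushes below about 20 N.
- slot (a point): nominal slot centre, level with the upper face of the fixed steel plate (84 x 140 mm, 143 mm above the counter, 3 mm above the teak); axes as the platform's. The slot is 13.5 mm wide (x) and 108 mm long (y). The plate was fitted by hand: the true slot lies up to 12 mm to either side of this point along x (constant, not reported); along y it is true. Fingers do not fit into it.
- stand: steel stand fixed on the teak: base 60 (x) by 110 (y) by 6 mm, with two pairs of lugs 26 mm tall above it (at y = -40 and +40 mm) which hold the trivet between them with 1.5 mm play each side. Origin at the centre of its underside, on the teak; the trivet stands along its y.
- saucers: bystander: two stacked turquoise saucers, 110 mm across, 22 mm high; origin at the centre of the underside
- glass_a: bystander: amber tea glass, 60 mm across the rim, 70 mm tall; origin at the centre of its foot
- glass_b: bystander: a second such tea glass; origin at the centre of its foot
- tongs: bystander: steel sugar tongs lying flat, 110 mm long along x, 26 mm wide, 6 mm thick; origin at the middle of the underside
- rest (a point): point on the hidden rest bar 91 mm below slot, on which the trivet's lower edge ends, its top edge then 1 mm below the plate's face. 10 to 30 mm below the face a sprung rubber roller on the slot's -x side presses the trivet to the +x wall; its drag keeps the trivet from falling: pushing it on takes about 5 to 15 N. Push the last part from above with closed fingers.
Things that resemble listed ones, but are neither listed nor needed, are in the scene too. There is more than one size of the part that bears trivet_center; the job needs the middle-sized.

How it is judged (in metres and radians):
On the way, in this order (a step that is already met when the one before it is completed fails the run):
1. the trivet is lifted clear of its stand (z of trivet_center in the frame of platform above 0.223 m), for 0.1 s.
2. the trivet is upright in the slot, its lower edge at least 20 mm below the plate's face (x of trivet_center in the frame of slot between -0.018 and 0.018 m and y of trivet_center in the frame of slot between -0.01 and 0.01 m and angle between trivet_center's own z axis and vertical below 0.12 rad and z of trivet_center in the frame of slot below 0.025 m), for 0.1 s.
At the end, for the whole second after the job is handed in: the trivet stands upright (within 0.12 rad) in the slot with its top edge flush: no more than 3 mm above the plate's face; it is released and at rest (x of trivet_center in the frame of slot between -0.018 and 0.018 m and y of trivet_center in the frame of slot between -0.01 and 0.01 m and angle between trivet_center's own z axis and vertical below 0.12 rad and z of trivet_center in the frame of slot between -0.052 and -0.042 m and linear speed of trivet below 0.01 m/s and contact force between the fingers and trivet below 0.1 N); the robot touches nothing.
It fails at once if the trivet or the robot bears on the platform (its plate, slot, roller or stop) with more than 60 N in all (contact force between any of trivet, the fingers, the arm and platform above 60 N).
It fails at once if a saucer, glass or the tongs is moved by more than 20 mm or tipped (distance of any of saucers, glass_a, glass_b, tongs from where it was at the start of the episode above 0.02 m or angle between any of saucers, glass_a, glass_b, tongs's own z axis and vertical above 0.3 rad).
It also fails if it takes over 72 s, if anything falls off the work surface, if the arm or the gripper's body presses on something with over 40 N, if the wrist force passes 120 N, or if a joint passes its speed limit or range.

### The arm

A 6-joint arm with a two-finger parallel gripper is mounted at the origin on the work surface. World frame = base frame: x ahead of the robot, y to its left, z up, the work surface at z = 0. Lengths are in mm, angles in rad, forces in N, time in s.
With the tool pointing down it reaches from about 400 to 825 mm from the base axis. Payload 7 kg.
Tool frame: the origin (TCP) lies on the centre line of the jaws, within the pads' length; the fingertips stand 17 mm ahead of it and the grasp point (between the pads) lies 2 mm behind it; z points along the fingers, y is the direction in which the jaws open and shut (so a half turn about z gives the same grasp; the last joint's range is limited). The gripper opens to 85 mm and grips with 20 to 120 N. Pads are 22 mm wide; open, the fingers measure 114 mm over their backs; the gripper's body (76 mm by 85 mm) begins 54 mm behind the grasp point. The pads swing forward as they close: fully open they stand 13 mm farther back than shut.
Start: joints at [-0.88, 0.359, 0.012, 0, -1.224, -0.288], TCP at [264.569, -620.966, 213.802] pointing down, gripper open.
Joint ranges: [-3.07, 3.07], [-1.43, 2.12], [-1.02, 1.25], [-3.03, 1.67], [-3.05, -0], [-3.03, 3.03]. Speed limits (rad/s): [2.39, 2.39, 3.01, 3.14, 3.14, 3.14].

### API

Orientations are given as a unit quaternion [w, x, y, z].
In Python, from cell import * gives the robot as it stands.
- The arm moves only by the tool drive_tool, never from a script. Its argument "commands" is a list of rows, each a list of 3 entries, a list of its own where there are three numbers: the turn, a rotation vector about the tool's x, y, z in rad, then the shift along the tool's x, y, z in cm, then the opening, from 0 (shut) to 1 (fully open). In form: [[[rx, ry, rz], [tx, ty, tz], gripper], ...]. A call has 1 to 8 rows; each row is the pose to reach, as a shift and turn from the pose commanded when the call began, along the tool's axes at that moment; what a row does not reach only later rows make up. A row lasts 1/8 s, in which the tool goes at most 62.5 mm and 10.7 degrees, less where a joint would pass 70% of its speed; a pose out of reach is approached as far as the arm can. A call with a gripper value outside its range is refused whole. The fingers move at their own pace and stop on an object; the grip force is fixed at half the most. Time passes only in rows, so rows that repeat a pose let the fingers close. It gives the time, the measured TCP pose, the force and the opening at its end, in the units of the state.
- get_obs(): the state, without advancing time (a new reading comes with each control period).
- capture(name): name is "scene" or "top"; returns a dict with "img" (480x640x3 uint8, red, green, blue), "mtx" (3x3 intrinsics, pixels), "distortion" ([k1, k2, p1, p2, k3] as OpenCV has them; the pictures are not rectified), "pose" (4x4, takes a point from camera to world coordinates). Camera axes: x right, y down, z forward; pixel columns grow to the right and rows downward; lengths in mm; the calibration is good to about 2 mm. A picture is of the moment at which its call begins. There is no depth.
- job_done(): hands the job in, once; it reports no verdict.
Trained networks look in a picture, given as the dict that the camera call returned (one of the last four; its "shot" number tells which), for a name from the list of things; names that differ only in an ending like _2 or _b are one class to them, and where a whole thing is asked for, a point or a joint stands for the part that bears it (a point fixed in the world has none). Each returns a list of dicts, best first, with "score" (0 to 1); they miss things now and then, are a little off and sometimes report something else, mostly with a low value. They report only what shows in the picture. A call takes as long as a camera call. They do not tell look-alikes from the thing itself.
- find_in(thing, picture): "location" ([row, column] in pixels, amid what is visible of it).
- regions_of(thing, picture): "mask" (480x640 bool, what is visible of it) and "location" ([row, column] in pixels, amid what is visible of it).
The state is a dict: "clock": time; "joints": joint angles; "qvel": joint speeds; "effort": joint torques, N m; "tcp_pos": TCP position; "tcp_rot": TCP orientation; "ft_force": force on the tool from outside, world axes, zero at the start; "moment": the same for the moment, N m; "opening": opening from 0.0 (shut) to 1.0 (fully open).
Only numpy, scipy, OpenCV 4.12 (cv2) and the standard library are available. Lean on these libraries where they do the work, as an engineer would, in place of code of your own. Each camera call takes 0.05 s, during which the arm holds its last target. There are 200 camera calls.

## Working session

There is one attempt and no reset: what is moved stays moved. The work goes in short steps, Python scripts to look and compute and a tool call to move; the robot and the scene stay as the last step left them, time stands still between calls to the robot, and variables do not carry over. Pictures are saved under pics/ and viewed, about 8 in all and at most 12, crops included, and the job is handed in when it is done.

Besides the shell and the picture viewer there is one more tool, called as name(argument=value, ...), one argument or row to a line, values as JSON. drive_tool: Moves the arm, as the interface text tells. Its arguments: {"type":"object","properties":{"commands":{"type":"array"}},"required":["commands"]}

```bash
ls; mkdir -p pics
python3 - <<'E'
from cell import *
import cv2,numpy as np
o=get_obs();print({k:np.round(v,3) for k,v in o.items()})
ims=[]
for n in("scene","top"):
    c=capture(n);ims.append(c);cv2.imwrite(f"pics/{n}1.png",c["img"][:,:,::-1])
    print(n,c["mtx"],c["distortion"],np.round(c["pose"],3).tolist())
    for t in("trivet_center","platform","stand","saucers","glass_a","tongs"):
        print(t,[(np.round(d["location"]),round(d["score"],2),int(d["mask"].sum())) for d in regions_of(t,c)])
E
```

```text
pics
{'clock': np.float64(0.0), 'joints': array([-0.88 ,  0.359,  0.011, -0.   , -1.224, -0.288]), 'qvel': array([-0.002,  0.   , -0.001, -0.   ,  0.   , -0.001]), 'effort': array([ 0.0000e+00, -5.8332e+01,  2.9341e+01,  6.9360e+00, -6.0000e-03,
       -0.0000e+00]), 'tcp_pos': array([ 264.385, -620.527,  212.865]), 'tcp_rot': array([-0.   , -0.2  ,  0.98 ,  0.001]), 'ft_force': array([-0.463,  0.665, -0.132]), 'moment': array([0.036, 0.016, 0.003]), 'opening': np.float64(1.008)}
scene [[575.066383     0.         321.52967904]
 [  0.         575.066383   236.31987531]
 [  0.           0.           1.        ]] [-0.06218463  0.          0.          0.          0.        ] [[0.739, 0.579, -0.344, 898.944], [0.674, -0.625, 0.394, -433.284], [0.013, -0.523, -0.852, 997.384], [0.0, 0.0, 0.0, 1.0]]
trivet_center [(array([262., 269.]), 0.97, 1512), (array([295., 130.]), 0.72, 3519), (array([252., 199.]), 0.51, 293)]
platform [(array([263., 342.]), 0.84, 34730)]
stand [(array([287., 276.]), 0.7, 1262)]
saucers [(array([205., 437.]), 0.8, 2555)]
glass_a [(array([251., 385.]), 0.96, 1361), (array([322., 323.]), 0.72, 1493)]
tongs [(array([223., 320.]), 0.65, 386)]
top [[497.08363162   0.         327.03022161]
 [  0.         497.08363162 249.48077696]
 [  0.           0.           1.        ]] [-0.13430562  0.          0.          0.          0.        ] [[0.009, -0.994, 0.112, 436.585], [-1.0, -0.011, -0.017, -48.303], [0.018, -0.111, -0.994, 1133.151], [0.0, 0.0, 0.0, 1.0]]
trivet_center [(array([249., 368.]), 0.75, 525), (array([342., 452.]), 0.64, 570)]
platform [(array([238., 303.]), 0.63, 28372)]
stand [(array([260., 368.]), 0.59, 1162)]
saucers [(array([190., 228.]), 0.83, 2313)]
glass_a [(array([184., 386.]), 0.9, 843), (array([183., 299.]), 0.8, 802)]
tongs [(array([281., 303.]), 0.69, 114)]
```

View pics/scene1.png

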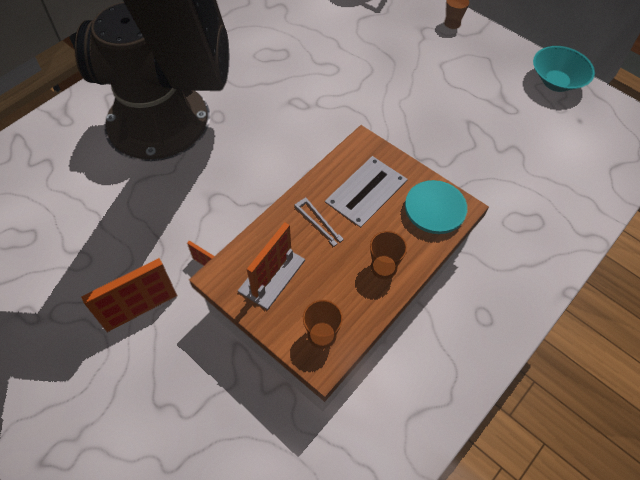

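View pics/top1.png

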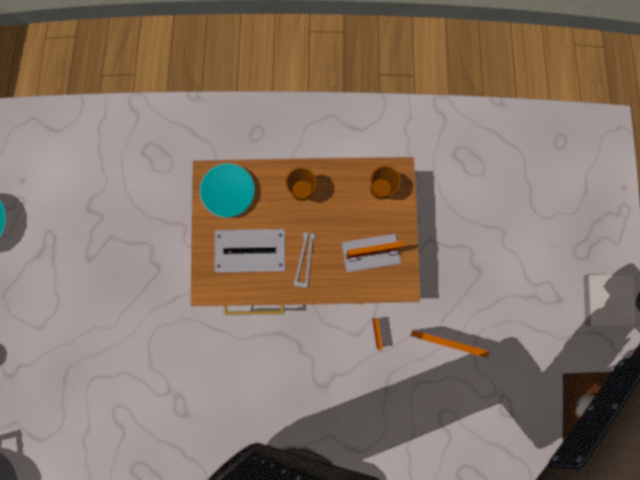

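The pictures show three orange trivets. In scene pixels (row, col):
- **(262,269):** standing in the steel stand on the platform.
- **(295,130):** a larger one on the counter.
- **(252,199):** a small one on the counter.

The one in the stand fits the description: it is the middle-sized one and it starts in the stand. The slot plate is at top (251,250), the tongs at (260,304) and the glasses at (183,300) and (183,386). I'll confirm with a crop and sizes.

```bash
cat > h.py <<'E'
from cell import *
import cv2,numpy as np
def ray(c,uv,z):
    "uv Nx2 (col,row) -> world points on plane z"
    p=cv2.undistortPoints(np.float64(uv).reshape(-1,1,2),c["mtx"],c["distortion"])[:,0]
    d=np.c_[p,np.ones(len(p))]@c["pose"][:3,:3].T; o=c["pose"][:3,3]
    return o+d*((z-o[2])/d[:,2])[:,None]
def rect(m,c,z):
    m=np.uint8(m); k=max(cv2.findContours(m,cv2.RETR_EXTERNAL,cv2.CHAIN_APPROX_NONE)[0],key=cv2.contourArea)[:,0]
    w=ray(c,k,z)[:,:2]; r=cv2.minAreaRect(np.float32(w)); b=cv2.boxPoints(r)
    e=max(b[1]-b[0],b[2]-b[1],key=np.linalg.norm)
    return np.round(r[0],1),np.round(r[1],1),round(float(np.degrees(np.arctan2(e[1],e[0]))%180),1)
E
python3 - <<'E'
from h import *
for n in("top","scene"):
    c=capture(n); g=c["img"]; hsv=cv2.cvtColor(g,cv2.COLOR_RGB2HSV)
    for t,z in(("platform",140),("stand",146),("trivet_center",236)):
        for d in regions_of(t,c)[:3]: print(n,t,rect(d["mask"],c,z),np.round(d["location"]))
    # slot: dark pixels near the plate
    r0,r1,c0,c1=(238,264,216,284) if n=="top" else (165,216,335,400)
    m=np.zeros(g.shape[:2],bool); m[r0:r1,c0:c1]=g[r0:r1,c0:c1].max(2)<70
    l,lab,st,_=cv2.connectedComponentsWithStats(np.uint8(m)); i=1+st[1:,4].argmax()
    print(n,"slot",rect(lab==i,c,143),st[i])
    m=(hsv[...,0]>4)&(hsv[...,0]<13)&(hsv[...,1]>215)&(hsv[...,2]>150)
    r0,r1,c0,c1=(235,270,335,425) if n=="top" else (220,310,235,310)
    q=np.zeros_like(m);q[r0:r1,c0:c1]=m[r0:r1,c0:c1]; print(n,"bright orange",rect(q,c,236),q.sum())
    if n=="top": A=cv2.resize(g[225:275,210:425],None,fx=3.7,fy=3.7,interpolation=2)
    else: B=cv2.resize(g[215:315,180:320],None,fx=3.9,fy=3.9,interpolation=2)
im=np.zeros((A.shape[0]+B.shape[0],max(A.shape[1],B.shape[1]),3),np.uint8)
im[:A.shape[0],:A.shape[1]]=A; im[A.shape[0]:,:B.shape[1]]=B
cv2.imwrite("pics/crop1.png",im[:,:,::-1]); print(im.shape)
E
```

```text
top platform (array([578.7, -19. ]), array([322.1, 463.1]), 91.6) [238. 301.]
top platform (array([502.4, -16.8]), array([24.7, 58.6]), 174.0) [270. 305.]
top stand (array([ 524.7, -155.8]), array([ 26.3, 108.4]), 100.0) [261. 368.]
top trivet_center (array([ 537.7, -149.1]), array([ 19.5, 103.8]), 99.8) [250. 372.]
top trivet_center (array([ 368.3, -287.5]), array([149. ,  13.5]), 74.4) [346. 450.]
top trivet_center (array([ 385.5, -154.1]), array([58.2, 10.3]), 10.5) [337. 378.]
top slot (array([545.,  90.]), array([  9.9, 102.7]), 91.8) [224 248  52   6 253]Traceback (most recent call last):
  File "<stdin>", line 13, in <module>
  File "h.py", line 9, in rect
    m=np.uint8(m); k=max(cv2.findContours(m,cv2.RETR_EXTERNAL,cv2.CHAIN_APPROX_NONE)[0],key=cv2.contourArea)[:,0]
                     ~~~^^^^^^^^^^^^^^^^^^^^^^^^^^^^^^^^^^^^^^^^^^^^^^^^^^^^^^^^^^^^^^^^^^^^^^^^^^^^^^^^^^^^
ValueError: max() iterable argument is empty
```

Run:
```python
from h import *
for n in("top","scene"):
    c=capture(n); g=c["img"]; hsv=cv2.cvtColor(g,cv2.COLOR_RGB2HSV)
    r0,r1,c0,c1=(238,264,216,284) if n=="top" else (165,216,335,400)
    m=np.zeros(g.shape[:2],bool); m[r0:r1,c0:c1]=g[r0:r1,c0:c1].max(2)<70
    l,lab,st,_=cv2.connectedComponentsWithStats(np.uint8(m)); i=1+st[1:,4].argmax()
    print(n,"slot",rect(lab==i,c,143),st[i])
    if n=="top":
        print("row248",g[248,345:400:6].tolist()); A=cv2.resize(g[225:275,210:425],None,fx=3.7,fy=3.7,interpolation=2)
    else:
        for d in regions_of("trivet_center",c)[:3]: print(rect(d["mask"],c,236),d["location"])
        B=cv2.resize(g[215:315,180:320],None,fx=3.9,fy=3.9,interpolation=2)
im=np.zeros((A.shape[0]+B.shape[0],max(A.shape[1],B.shape[1]),3),np.uint8)
im[:A.shape[0],:A.shape[1]]=A; im[A.shape[0]:,:B.shape[1]]=B
cv2.imwrite("pics/crop1.png",im[:,:,::-1]); print(im.shape)
```

```text
top slot (array([545. ,  90.1]), array([ 10. , 102.7]), 91.8) [224 248  52   6 253]
row248 [[147, 141, 145], [156, 130, 125], [169, 110, 81], [174, 95, 11], [174, 88, 0], [173, 89, 0], [165, 84, 0], [143, 67, 0], [109, 42, 0], [78, 41, 8]]
scene slot (array([546.6,  92.2]), array([ 12.2, 106.4]), 91.4) [346 171  41  38 318]
(array([ 471.9, -233.4]), array([49.5, 22. ]), 9.2) [255.1, 200.3]
(array([ 453.3, -348.2]), array([126.4,  74.6]), 73.4) [292.1, 131.0]
(575, 796, 3)
```

View pics/crop1.png

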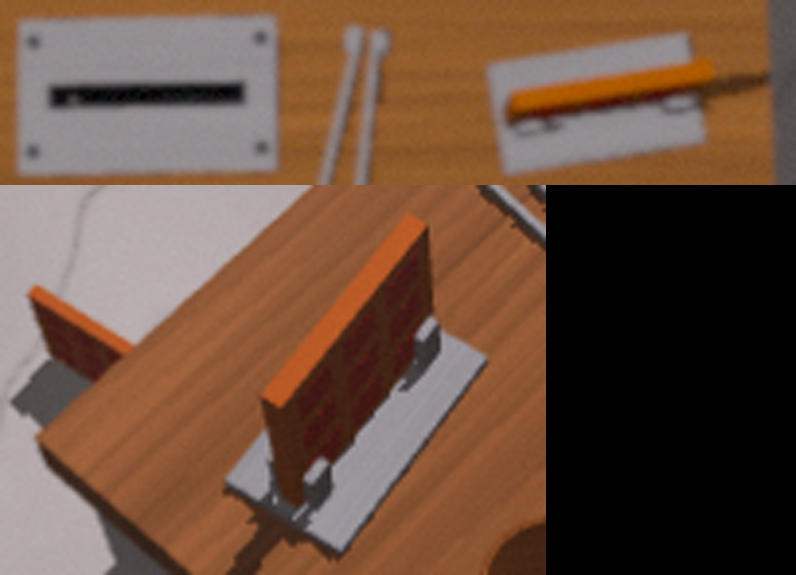

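Run:
```python
from h import *
t=capture("top");s=capture("scene")
def px(a,s,o): return (np.array(a,float)+.5)/s-.5+o
def show(n,w):
    d1=w[3]-w[0]+w[2]-w[1]; print(n,np.round(w.mean(0),1),np.round(w[:,:2],1).tolist())
A=lambda a:px(a,3.7,[210,225]); B=lambda a:px(np.array(a)-[0,185],3.9,[180,215])
show("trivet top T",ray(t,A([(508,96),(512,114),(718,80),(714,62)]),236))
show("stand T",ray(t,A([(487,65),(506,174),(706,142),(688,33)]),146))
show("trivet top S",ray(s,B([(263,397),(278,403),(429,228),(414,215)]),236))
show("stand S",ray(s,B([(340,551),(487,358)]),146))
show("plate T",ray(t,A([(18,22),(18,174),(277,172),(275,15)]),143))
```

```text
trivet top T [ 540.3 -152.1  236. ] [[535.7, -100.1], [526.9, -102.1], [544.8, -204.1], [553.7, -202.2]]
stand T [ 542.2 -153.6  146. ] [[562.4, -93.9], [503.4, -104.4], [521.7, -212.9], [581.2, -203.4]]
trivet top S [ 544.4 -149.8  236. ] [[548.5, -199.9], [554.6, -197.8], [541.7, -101.0], [533.0, -100.6]]Traceback (most recent call last):
  File "<stdin>", line 10, in <module>
  File "<stdin>", line 5, in show
IndexError: index 3 is out of bounds for axis 0 with size 2
```

The crop confirms it: the trivet in the stand is plain orange and measures about 100 mm by 10 mm, with its top edge near (541,-151). The slot is near (546,91), yawed 1.6°, and the trivet's long axis is at about 100°. I'll move above the trivet now.

drive_tool(
  commands=[
    [[0,0,-0.15],[0,0,-6],1],
    [[0,0,-0.3],[-4,3,-11],1],
    [[0,0,-0.48],[-8.5,6.3,-11],1],
    [[0,0,-0.65],[-13,9.6,-11],1],
    [[0,0,-0.83],[-17.5,12.9,-11],1],
    [[0,0,-1.0],[-22,16.2,-11],1],
    [[0,0,-1.17],[-26.5,19.5,-11],1],
    [[0,0,-1.344],[-31,22.8,-11],1],
  ],
)

```text
clock: 2.15
tcp_pos: [461.0, -288.0, 324.1]
tcp_rot: [-0.0, 0.768, -0.64, 0.0]
ft_force: [0.9, -1.5, 0.4]
opening: 0.996
```

```bash
cat >> h.py <<'E'
from scipy.spatial.transform import Rotation as Ro
def plan(pos,yaw_y):
    "shift (cm, tool axes) and turn to reach TCP pos, tool down, tool y at yaw_y deg"
    o=get_obs(); q=o["tcp_rot"]; R=Ro.from_quat([q[1],q[2],q[3],q[0]])
    a=np.radians(yaw_y); y=np.array([np.cos(a),np.sin(a),0]); z=np.array([0,0,-1.]); T=Ro.from_matrix(np.c_[np.cross(y,z),y,z])
    print("t",round(float(o["clock"]),2),"pos",np.round(o["tcp_pos"],1),"F",np.round(o["ft_force"],1),"op",round(float(o["opening"]),3))
    print("turn",np.round((R.inv()*T).as_rotvec(),3),"shift cm",np.round(R.inv().apply(np.array(pos)-o["tcp_pos"])/10,2))
    print("axes (rows x,y,z in world)",np.round(R.as_matrix().T,3).tolist())
E
python3 -c "
from h import *
plan([542,-151,300],190)"
```

```text
t 2.15 pos [ 461.  -288.   324.1] F [ 0.9 -1.5  0.4] op 0.996
turn [-0.001 -0.     0.007] shift cm [-12.02 -10.44   2.42]
axes (rows x,y,z in world) [[0.181, -0.984, 0.0], [-0.984, -0.181, -0.001], [0.001, -0.0, -1.0]]
```

drive_tool(
  commands=[
    [[0,0,0.007],[-6,-5.2,1],1],
    [[0,0,0.007],[-12,-10.45,2.4],1],
    [[0,0,0.007],[-12,-10.45,2.4],1],
    [[0,0,0.007],[-12,-10.45,6],1],
    [[0,0,0.007],[-12,-10.45,10.2],1],
    [[0,0,0.007],[-12,-10.45,10.2],1],
    [[0,0,0.007],[-12,-10.45,10.2],1],
  ],
)

```text
clock: 3.02
tcp_pos: [543.1, -153.7, 223.6]
tcp_rot: [-0.0, 0.764, -0.645, 0.001]
ft_force: [-0.1, -0.1, 1.7]
opening: 0.999
```

Run:
```python
from h import *
plan([542,-151,222],190)
a=capture("top")["img"][190:320,300:460]; b=capture("scene")["img"][150:320,180:340]
cv2.imwrite("pics/g1.png",np.hstack([cv2.resize(a,(390,317)),cv2.resize(b,(400,425))[:317*1+108]]if 0 else [cv2.resize(a,(400,325)),cv2.resize(b[:130],(400,325))])[:,:,::-1])
```

```text
t 3.02 pos [ 543.1 -153.7  223.6] F [-0.1 -0.1  1.7] op 0.999
turn [-0.002 -0.001 -0.005] shift cm [-0.28  0.07  0.16]
axes (rows x,y,z in world) [[0.168, -0.986, 0.001], [-0.986, -0.168, -0.002], [0.002, -0.001, -1.0]]
```

View pics/g1.png

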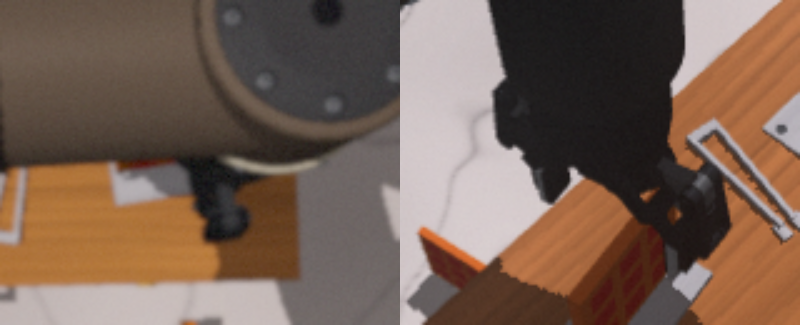

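The fingers straddle the trivet, which shows orange between them. I'll correct 3 mm along its width and close.

drive_tool(
  commands=[
    [[0,0,-0.005],[-0.28,0.05,0.1],1],
    [[0,0,-0.005],[-0.28,0.05,0.1],1],
    [[0,0,-0.005],[-0.28,0.05,0.1],0],
    [[0,0,-0.005],[-0.28,0.05,0.1],0],
    [[0,0,-0.005],[-0.28,0.05,0.1],0],
    [[0,0,-0.005],[-0.28,0.05,0.1],0],
    [[0,0,-0.005],[-0.28,0.05,0.1],0],
    [[0,0,-0.005],[-0.28,0.05,0.1],0],
  ],
)

```text
clock: 4.12
tcp_pos: [541.3, -150.6, 220.8]
tcp_rot: [0.0, 0.766, -0.643, -0.0]
ft_force: [-0.1, -1.2, -0.1]
opening: 0.003
```

drive_tool(
  commands=[
    [[0,0,0],[0,0,0],0],
    [[0,0,0],[0,0,0],0],
    [[0,0,0],[0,0,0],0],
    [[0,0,0],[0,0,0],0],
  ],
)

```text
clock: 4.62
tcp_pos: [541.3, -150.6, 220.8]
tcp_rot: [-0.0, 0.766, -0.643, 0.0]
ft_force: [-0.0, 0.2, 0.4]
opening: 0.003
```

```bash
python3 -c "
from h import *
plan([542,-151,330],190)"
```

```text
t 4.62 pos [ 541.3 -150.6  220.8] F [-0.   0.2  0.4] op 0.003
turn [-0.    -0.    -0.001] shift cm [  0.05  -0.06 -10.92]
axes (rows x,y,z in world) [[0.173, -0.985, 0.0], [-0.985, -0.173, -0.0], [0.0, 0.0, -1.0]]
```

The opening is 0.003, but a grip on the trivet would read about 0.12. It looks like a miss, so I'll look.

Run:
```python
from h import *
b=capture("scene"); 
for d in regions_of("trivet_center",b): print(d["location"],d["score"],d["mask"].sum())
cv2.imwrite("pics/g2.png",cv2.resize(b["img"][150:320,150:370],(792,612))[:600,:,::-1])
```

```text
[256.7, 199.7] 0.83 355
[261.8, 266.4] 0.67 1197
[295.0, 131.4] 0.64 3754
```

View pics/g2.png

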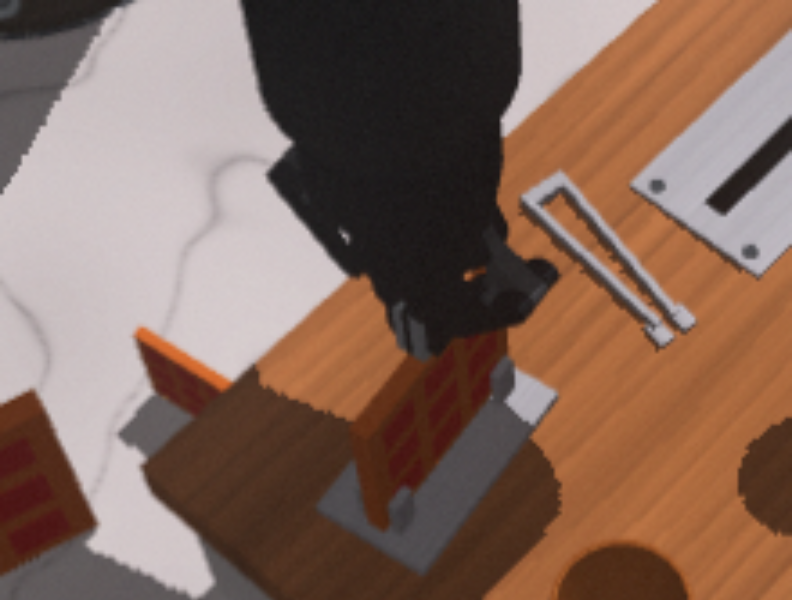

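drive_tool(
  commands=[
    [[0,0,0],[0,0,-1],0],
    [[0,0,0],[0,0,-2.5],0],
    [[0,0,0],[0,0,-4],0],
    [[0,0,0],[0,0,-4],0],
    [[0,0,0],[0,0,-4],0],
  ],
)

```text
clock: 5.35
tcp_pos: [541.1, -150.5, 260.7]
tcp_rot: [-0.0, 0.766, -0.643, -0.0]
ft_force: [-0.8, 0.7, -0.2]
opening: -0.004
```

Run:
```python
from h import *
plan([542,-151,330],190)
b=capture("scene"); 
for d in regions_of("trivet_center",b): print(d["location"],d["score"],d["mask"].sum())
cv2.imwrite("pics/g3.png",cv2.resize(b["img"][150:320,150:370],(792,612))[:600,:,::-1])
```

```text
t 5.35 pos [ 541.1 -150.5  260.7] F [-0.8  0.7 -0.2] op -0.004
turn [-0.     0.    -0.001] shift cm [ 0.07 -0.08 -6.93]
axes (rows x,y,z in world) [[0.173, -0.985, -0.0], [-0.985, -0.173, -0.0], [0.0, 0.0, -1.0]]
[293.3, 132.0] 0.78 3512
[262.4, 270.5] 0.75 1575
[256.6, 200.3] 0.59 358
[268.9, 342.0] 0.21 32988
```

View pics/g3.png

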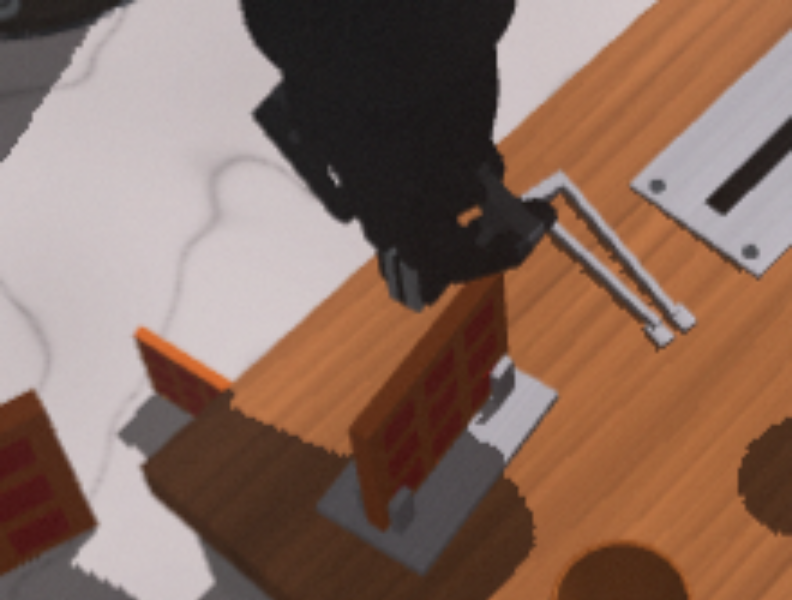

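Run:
```python
from h import *
o=get_obs();q=o["tcp_rot"];R=Ro.from_quat([q[1],q[2],q[3],q[0]])
P=np.array([[0,0,0],[0,0,17],[11,0,17],[-11,0,17],[0,20,17],[0,-20,17],[0,0,-52]])
W=R.apply(P)+o["tcp_pos"]
for n in("scene","top"):
    c=capture(n);T=np.linalg.inv(c["pose"])
    uv=cv2.projectPoints(W,cv2.Rodrigues(T[:3,:3])[0],T[:3,3],c["mtx"],c["distortion"])[0][:,0]
    print(n,np.round(uv,1).tolist())
    if n=="scene":
        im=cv2.resize(c["img"][195:295,210:340],None,fx=6,fy=6,interpolation=2)
        for p in uv: cv2.circle(im,tuple(int(v) for v in (p-[210,195])*6+3),3,(0,255,0),-1)
        im=np.clip(im.astype(float)*1.6,0,255).astype(np.uint8)
        cv2.imwrite("pics/g4.png",im[:,:,::-1])
```

```text
scene [[265.8, 237.1], [266.5, 242.9], [262.4, 248.1], [270.7, 237.7], [255.9, 236.8], [277.3, 249.0], [263.3, 218.0]]
top [[376.1, 246.5], [375.0, 247.6], [381.0, 246.6], [369.0, 248.6], [376.9, 258.4], [373.1, 236.8], [379.7, 242.8]]
```

View pics/g4.png

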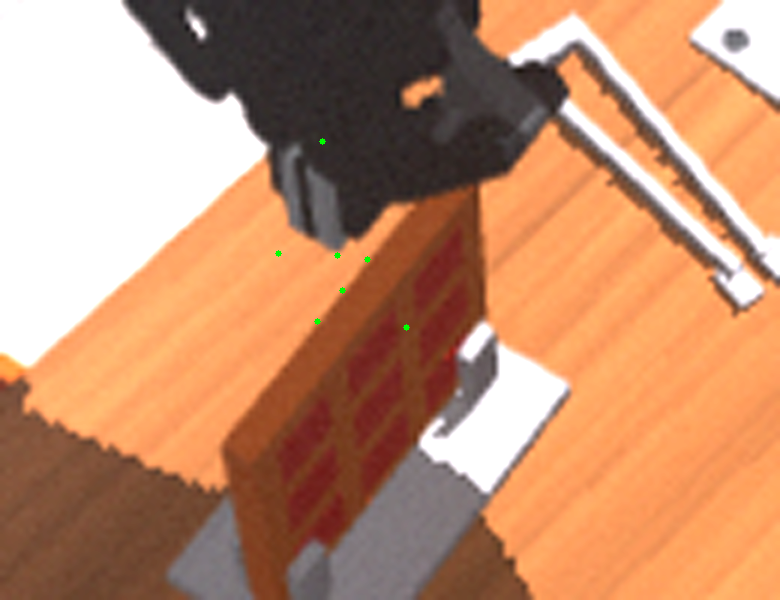

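The fingers shut above the trivet, which hasn't moved. The projected TCP (green) also lies about 25–30 mm lower than the tips appear, so the real fingertips are higher than the reported pose implies. I'll touch the trivet's top edge gently with shut fingers to measure that offset.

drive_tool(
  commands=[
    [[0,0,0],[0,0,2],0],
    [[0,0,0],[0,0,3.8],0],
    [[0,0,0],[0,0,4.1],0],
    [[0,0,0],[0,0,4.2],0],
    [[0,0,0],[0,0,4.2],0],
  ],
)

```text
clock: 6.18
tcp_pos: [541.6, -150.6, 219.3]
tcp_rot: [-0.0, 0.766, -0.643, 0.0]
ft_force: [-1.3, 0.5, 0.4]
opening: 0.005
```

drive_tool(
  commands=[
    [[0,0,0],[0,0,0.1],0],
    [[0,0,0],[0,0,0.2],0],
    [[0,0,0],[0,0,0.2],0],
  ],
)

```text
clock: 6.55
tcp_pos: [542.5, -150.6, 218.6]
tcp_rot: [-0.001, 0.766, -0.643, 0.001]
ft_force: [-0.0, 1.2, 7.5]
opening: -0.005
```

drive_tool(
  commands=[
    [[0,0,0],[0,0,0.1],0],
    [[0,0,0],[0,0,0.2],0],
    [[0,0,0],[0,0,0.2],0],
  ],
)

```text
clock: 6.92
tcp_pos: [543.8, -150.5, 218.5]
tcp_rot: [-0.002, 0.766, -0.643, 0.003]
ft_force: [-1.3, 3.6, 15.7]
opening: 0.002
```

Contact came at reported z ≈ 218.7, where the trivet top is at 236. So the tips sit at reported z + 17, about 34 mm higher than the spec says, and the image agrees. I'll use that: back off, open, and descend about 27 mm past the top edge.

drive_tool(
  commands=[
    [[0,0,0],[0,0,-2.5],0],
    [[0,0,0],[0,0,-2.5],1],
    [[0,0,0],[0,0,-2.5],1],
    [[0,0,0],[0,0,-2.5],1],
    [[0,0,0],[0,0,-2.5],1],
    [[0,0,0],[0,0,-2.5],1],
    [[0,0,0],[0,0,-2.5],1],
  ],
)

```text
clock: 7.8
tcp_pos: [541.3, -150.6, 239.7]
tcp_rot: [0.0, 0.766, -0.643, -0.0]
ft_force: [0.8, -0.2, -0.4]
opening: 1.001
```

```bash
python3 -c "
from h import *
plan([541.3,-151,192],190)"
```

```text
t 7.8 pos [ 541.3 -150.6  239.7] F [ 0.8 -0.2 -0.4] op 1.001
turn [ 0.     0.    -0.001] shift cm [0.04 0.   4.77]
axes (rows x,y,z in world) [[0.173, -0.985, -0.0], [-0.985, -0.173, 0.0], [-0.0, 0.0, -1.0]]
```

drive_tool(
  commands=[
    [[0,0,0],[0,0,2],1],
    [[0,0,0],[0,0,3.5],1],
    [[0,0,0],[0,0,4.2],1],
    [[0,0,0],[0,0,4.75],1],
    [[0,0,0],[0,0,4.75],1],
  ],
)

```text
clock: 8.43
tcp_pos: [541.3, -150.6, 192.2]
tcp_rot: [0.0, 0.766, -0.643, -0.0]
ft_force: [0.4, 0.4, -0.3]
opening: 1.001
```

drive_tool(
  commands=[
    [[0,0,0],[0,0,0],0],
    [[0,0,0],[0,0,0],0],
    [[0,0,0],[0,0,0],0],
    [[0,0,0],[0,0,0],0],
    [[0,0,0],[0,0,0],0],
    [[0,0,0],[0,0,0],0],
    [[0,0,0],[0,0,0],0],
    [[0,0,0],[0,0,0],0],
  ],
)

```text
clock: 9.43
tcp_pos: [541.6, -150.6, 192.5]
tcp_rot: [-0.0, 0.766, -0.643, 0.0]
ft_force: [0.3, -0.2, 1.6]
opening: 0.104
```

It's gripped (opening 0.104). Now I'll lift.

drive_tool(
  commands=[
    [[0,0,0],[0,0,-1],0],
    [[0,0,0],[0,0,-3],0],
    [[0,0,0],[0,0,-5],0],
    [[0,0,0],[0,0,-7],0],
    [[0,0,0],[0,0,-7],0],
    [[0,0,0],[0,0,-7],0],
  ],
)

```text
clock: 10.18
tcp_pos: [540.5, -150.4, 261.4]
tcp_rot: [0.0, 0.766, -0.643, -0.001]
ft_force: [-0.7, -0.5, -2.4]
opening: 0.109
```

```bash
python3 -c "
from h import *
plan([546,91,262],181.7)"
```

```text
t 10.18 pos [ 540.5 -150.4  261.4] F [-0.7 -0.5 -2.4] op 0.109
turn [0.002 0.001 0.144] shift cm [-23.68  -4.71  -0.05]
axes (rows x,y,z in world) [[0.173, -0.985, -0.001], [-0.985, -0.173, 0.002], [-0.002, 0.0, -1.0]]
```

drive_tool(
  commands=[
    [[0,0,0.03],[-4,-0.8,0],0],
    [[0,0,0.06],[-9,-1.8,0],0],
    [[0,0,0.09],[-14,-2.8,0],0],
    [[0,0,0.12],[-19,-3.8,0],0],
    [[0,0,0.144],[-23.7,-4.7,0],0],
    [[0,0,0.144],[-23.7,-4.7,0],0],
    [[0,0,0.144],[-23.7,-4.7,4],0],
    [[0,0,0.144],[-23.7,-4.7,4],0],
  ],
)

```text
clock: 11.18
tcp_pos: [544.0, 89.8, 218.9]
tcp_rot: [0.003, 0.717, -0.697, -0.002]
ft_force: [-1.2, -0.5, -1.2]
opening: 0.103
```

Run:
```python
from h import *
plan([545.5,91.5,210],181.7)
c=capture("scene");t=capture("top")
for k in(c,t): print([(np.round(d["location"]),round(d["score"],2)) for d in find_in("trivet_center",k)])
A=cv2.resize(c["img"][110:240,310:440],(400,400),interpolation=2);B=cv2.resize(t["img"][180:310,180:310],(400,400),interpolation=2)
cv2.imwrite("pics/s1.png",np.hstack([A,B])[:,:,::-1])
```

```text
t 11.18 pos [544.   89.8 218.9] F [-1.2 -0.5 -1.2] op 0.103
turn [ 0.007 -0.003 -0.   ] shift cm [-0.17 -0.16  0.89]
axes (rows x,y,z in world) [[0.03, -1.0, 0.003], [-1.0, -0.029, 0.007], [-0.007, -0.003, -1.0]]
[(array([294., 132.]), 0.95), (array([170., 362.]), 0.92), (array([252., 200.]), 0.76)]
[(array([342., 447.]), 0.57), (array([246., 261.]), 0.53), (array([334., 374.]), 0.46)]
```

View pics/s1.png

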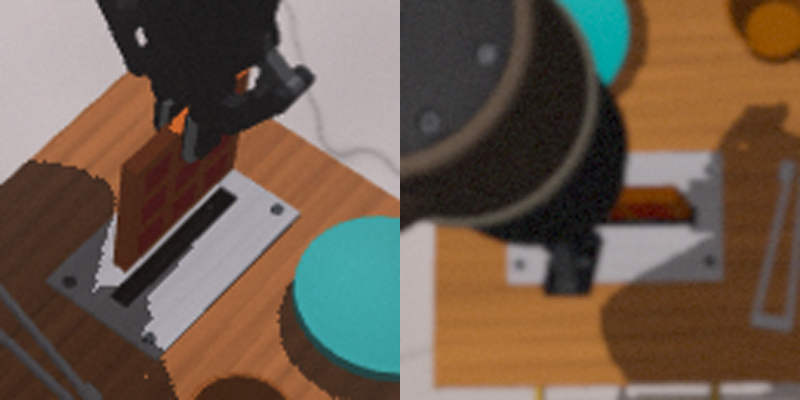

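The trivet hangs over the plate, parallel to the slot: its near lower corner is at crop (119,269) and the slot's near end at (122,301). I'll check the y alignment numerically once it settles.

drive_tool(
  commands=[
    [[0.007,-0.003,0],[-0.15,-0.15,0],0],
    [[0.007,-0.003,0],[-0.15,-0.15,0],0],
    [[0.007,-0.003,0],[-0.15,-0.15,0],0],
  ],
)

```text
clock: 11.75
tcp_pos: [548.1, 92.5, 222.7]
tcp_rot: [-0.004, 0.718, -0.696, 0.001]
ft_force: [0.2, -0.5, -1.2]
opening: 0.106
```

Run:
```python
from h import *
c=capture("scene")
f=lambda p:(np.array(p)+.5)/3.077-.5+[310,110]
print("corner",ray(c,f([(119,269),(114,263)]),172.4),"slot near end",ray(c,f([(114,297),(130,304)]),143),"far",ray(c,f([(222,189),(237,197)]),143))
plan([545.5,91.5,191],181.7)
```

```text
corner [[546.13736739  39.76963303 172.4       ]
 [541.27776433  41.00029483 172.4       ]] slot near end [[544.5873945   39.44275284 143.        ]
 [554.70484518  42.06869104 143.        ]] far [[540.45863515 144.79515025 143.        ]
 [551.05213818 146.2685004  143.        ]]
t 11.8 pos [548.   92.5 222.5] F [ 0.5  0.6 -0.9] op 0.106
turn [-0.007  0.003  0.   ] shift cm [0.11 0.28 3.15]
axes (rows x,y,z in world) [[0.03, -1.0, -0.003], [-1.0, -0.03, -0.007], [0.007, 0.003, -1.0]]
```

drive_tool(
  commands=[
    [[-0.007,0.003,0],[0.05,0.2,0.8],0],
    [[-0.007,0.003,0],[0.05,0.2,1.6],0],
    [[-0.007,0.003,0],[0.05,0.2,2.4],0],
    [[-0.007,0.003,0],[0.05,0.2,2.4],0],
    [[-0.007,0.003,0],[0.05,0.2,2.4],0],
    [[-0.007,0.003,0],[0.05,0.2,2.4],0],
    [[-0.007,0.003,0],[0.05,0.2,2.4],0],
    [[-0.007,0.003,0],[0.05,0.2,2.4],0],
  ],
)

```text
clock: 12.8
tcp_pos: [546.2, 92.1, 198.4]
tcp_rot: [-0.0, 0.718, -0.696, 0.0]
ft_force: [0.7, -0.4, -1.8]
opening: 0.108
```

```bash
python3 -c "
from h import *
plan([546,92,189],181.7)"
```

```text
t 12.8 pos [546.2  92.1 198.4] F [ 0.7 -0.4 -1.8] op 0.108
turn [-0.  0.  0.] shift cm [0.01 0.02 0.94]
axes (rows x,y,z in world) [[0.03, -1.0, -0.0], [-1.0, -0.03, -0.0], [0.0, 0.0, -1.0]]
```

drive_tool(
  commands=[
    [[0,0,0],[0,0,0.3],0],
    [[0,0,0],[0,0,0.6],0],
    [[0,0,0],[0,0,0.8],0],
    [[0,0,0],[0,0,0.9],0],
    [[0,0,0],[0,0,1.0],0],
    [[0,0,0],[0,0,1.1],0],
    [[0,0,0],[0,0,1.1],0],
    [[0,0,0],[0,0,1.1],0],
  ],
)

```text
clock: 13.8
tcp_pos: [546.2, 92.0, 187.3]
tcp_rot: [-0.0, 0.718, -0.696, 0.0]
ft_force: [0.6, -0.6, -1.0]
opening: 0.106
```

drive_tool(
  commands=[
    [[0,0,0],[0,0,0.1],0],
    [[0,0,0],[0,0,0.2],0],
    [[0,0,0],[0,0,0.3],0],
    [[0,0,0],[0,0,0.3],0],
    [[0,0,0],[0,0,0.3],0],
  ],
)

```text
clock: 14.42
tcp_pos: [546.2, 92.1, 184.3]
tcp_rot: [-0.0, 0.718, -0.696, 0.0]
ft_force: [-0.8, -0.2, -1.1]
opening: 0.105
```

drive_tool(
  commands=[
    [[0,0,0],[0,0,0.1],0],
    [[0,0,0],[0,0,0.2],0],
    [[0,0,0],[0,0,0.3],0],
    [[0,0,0],[0,0,0.4],0],
    [[0,0,0],[0,0,0.4],0],
  ],
)

```text
clock: 15.05
tcp_pos: [546.1, 92.0, 180.2]
tcp_rot: [0.0, 0.718, -0.696, -0.0]
ft_force: [0.8, 0.9, -1.3]
opening: 0.104
```

drive_tool(
  commands=[
    [[0,0,0],[0,0,0.15],0],
    [[0,0,0],[0,0,0.3],0],
    [[0,0,0],[0,0,0.45],0],
    [[0,0,0],[0,0,0.45],0],
  ],
)

```text
clock: 15.55
tcp_pos: [546.1, 92.0, 175.6]
tcp_rot: [0.0, 0.718, -0.696, -0.0]
ft_force: [-0.8, -1.0, -1.3]
opening: 0.107
```

Run:
```python
from h import *
c=capture("scene");t=capture("top")
A=cv2.resize(c["img"][110:240,310:440],(560,560),interpolation=2)
A=np.clip(A*1.4,0,255).astype(np.uint8)
cv2.imwrite("pics/s2.png",A[:,:,::-1])
```

```text
(no output)
```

View pics/s2.png

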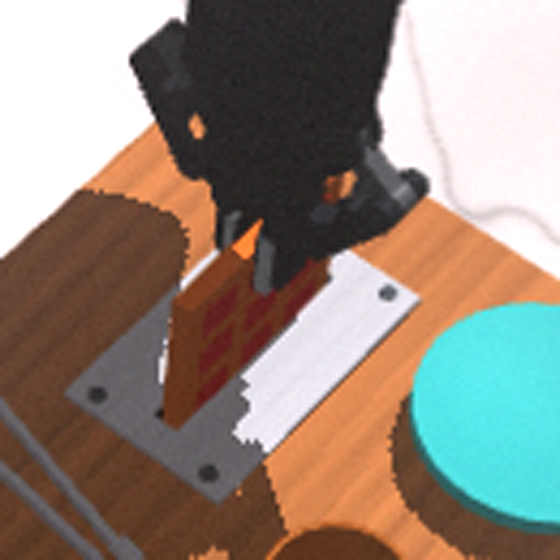

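The picture shows the trivet in the slot: about 74 mm of its near edge shows, and the slot's near end appears just beside it at (160,412). The forces are nil, so I'll go on down and watch for the roller.

drive_tool(
  commands=[
    [[0,0,0],[0,0,0.15],0],
    [[0,0,0],[0,0,0.3],0],
    [[0,0,0],[0,0,0.45],0],
    [[0,0,0],[0,0,0.45],0],
  ],
)

```text
clock: 16.15
tcp_pos: [546.1, 92.0, 171.1]
tcp_rot: [0.0, 0.718, -0.696, -0.0]
ft_force: [-0.1, 0.2, -2.3]
opening: 0.101
```

drive_tool(
  commands=[
    [[0,0,0],[0,0,0.15],0],
    [[0,0,0],[0,0,0.3],0],
    [[0,0,0],[0,0,0.45],0],
    [[0,0,0],[0,0,0.45],0],
  ],
)

```text
clock: 16.65
tcp_pos: [547.0, 92.2, 167.3]
tcp_rot: [-0.001, 0.718, -0.696, 0.0]
ft_force: [3.4, -1.2, 1.0]
opening: 0.105
```

drive_tool(
  commands=[
    [[0,0,0],[0,0,0.15],0],
    [[0,0,0],[0,-0.05,0.3],0],
    [[0,0,0],[0,-0.05,0.45],0],
    [[0,0,0],[0,-0.05,0.45],0],
  ],
)

```text
clock: 17.15
tcp_pos: [547.2, 92.2, 163.3]
tcp_rot: [-0.001, 0.718, -0.696, 0.0]
ft_force: [0.6, -0.4, 5.8]
opening: 0.107
```

drive_tool(
  commands=[
    [[0,0,0],[0,0,0.15],0],
    [[0,0,0],[0,0,0.3],0],
    [[0,0,0],[0,0,0.45],0],
    [[0,0,0],[0,0,0.45],0],
  ],
)

```text
clock: 17.65
tcp_pos: [547.2, 92.2, 158.7]
tcp_rot: [-0.001, 0.718, -0.696, 0.0]
ft_force: [0.5, 0.3, 5.3]
opening: 0.105
```

Drag is steady at about 7 N, with no side load. I'll carry on to reported z ≈ 137, which puts the tips about 11 mm above the plate.

drive_tool(
  commands=[
    [[0,0,0],[0,0,0.2],0],
    [[0,0,0],[0,0,0.4],0],
    [[0,0,0],[0,0,0.6],0],
    [[0,0,0],[0,0,0.8],0],
    [[0,0,0],[0,0,1.0],0],
    [[0,0,0],[0,0,1.0],0],
  ],
)

```text
clock: 18.4
tcp_pos: [547.2, 92.2, 148.6]
tcp_rot: [-0.001, 0.718, -0.696, 0.0]
ft_force: [1.0, -0.6, 4.6]
opening: 0.102
```

drive_tool(
  commands=[
    [[0,0,0],[0,0,0.2],0],
    [[0,0,0],[0,0,0.4],0],
    [[0,0,0],[0,0,0.6],0],
    [[0,0,0],[0,0,0.8],0],
    [[0,0,0],[0,0,1.0],0],
    [[0,0,0],[0,0,1.0],0],
  ],
)

```text
clock: 19.15
tcp_pos: [547.3, 92.2, 138.6]
tcp_rot: [-0.001, 0.718, -0.696, 0.0]
ft_force: [0.5, -0.3, 4.6]
opening: 0.101
```

drive_tool(
  commands=[
    [[0,0,0],[0,0,0],0.4],
    [[0,0,0],[0,0,0],0.4],
    [[0,0,0],[0,0,0],0.4],
    [[0,0,0],[0,0,-1],0.4],
    [[0,0,0],[0,0,-4],0.4],
    [[0,0,0],[0,0,-6],0.4],
    [[0,0,0],[0,0,-6],0],
    [[0,0,0],[0,0,-6],0],
  ],
)

```text
clock: 20.15
tcp_pos: [546.4, 92.0, 197.6]
tcp_rot: [0.0, 0.718, -0.696, -0.0]
ft_force: [-0.0, -0.1, -0.5]
opening: 0.004
```

drive_tool(
  commands=[
    [[0,0,0],[0,0,0],0],
    [[0,0,0],[0,0,0],0],
    [[0,0,0],[0,0,1],0],
    [[0,0,0],[0,0,2],0],
    [[0,0,0],[0,0,2.5],0],
    [[0,0,0],[0,0,2.8],0],
    [[0,0,0],[0,0,2.8],0],
  ],
)

```text
clock: 21.02
tcp_pos: [546.7, 92.0, 169.6]
tcp_rot: [0.0, 0.718, -0.696, -0.0]
ft_force: [-0.4, -0.0, 0.1]
opening: -0.001
```

drive_tool(
  commands=[
    [[0,0,0],[0,0,0.2],0],
    [[0,0,0],[0,0,0.4],0],
    [[0,0,0],[0,0,0.6],0],
    [[0,0,0],[0,0,0.8],0],
    [[0,0,0],[0,0,0.8],0],
  ],
)

```text
clock: 21.65
tcp_pos: [546.8, 92.0, 162.6]
tcp_rot: [-0.0, 0.718, -0.696, 0.0]
ft_force: [-2.5, 0.5, 7.1]
opening: 0.001
```

drive_tool(
  commands=[
    [[0,0,0],[0,0,0.2],0],
    [[0,0,0],[0,0,0.4],0],
    [[0,0,0],[0,0,0.6],0],
    [[0,0,0],[0,0,0.8],0],
    [[0,0,0],[0,0,1.0],0],
    [[0,0,0],[0,0,1.2],0],
    [[0,0,0],[0,0,1.4],0],
    [[0,0,0],[0,0,1.6],0],
  ],
)

```text
clock: 22.65
tcp_pos: [546.8, 92.0, 147.0]
tcp_rot: [-0.0, 0.718, -0.696, 0.0]
ft_force: [-4.9, 0.1, 9.7]
opening: -0.0
```

drive_tool(
  commands=[
    [[0,0,0],[0,0,0.2],0],
    [[0,0,0],[0,0,0.4],0],
    [[0,0,0],[0,0,0.6],0],
    [[0,0,0],[0,0,0.8],0],
    [[0,0,0],[0,0,1.0],0],
    [[0,0,0],[0,0,1.2],0],
    [[0,0,0],[0,0,1.4],0],
    [[0,0,0],[0,0,1.4],0],
  ],
)

```text
clock: 23.65
tcp_pos: [546.8, 92.0, 132.7]
tcp_rot: [-0.0, 0.718, -0.696, 0.0]
ft_force: [-2.9, -0.5, 7.2]
opening: 0.003
```

Tips are at about 150 now. The last 7 mm goes in small steps.

drive_tool(
  commands=[
    [[0,0,0],[0,0,0.1],0],
    [[0,0,0],[0,0,0.2],0],
    [[0,0,0],[0,0,0.3],0],
    [[0,0,0],[0,0,0.4],0],
    [[0,0,0],[0,0,0.4],0],
  ],
)

```text
clock: 24.28
tcp_pos: [546.8, 92.0, 128.9]
tcp_rot: [-0.0, 0.718, -0.696, 0.0]
ft_force: [-3.3, -0.3, 9.3]
opening: 0.002
```

drive_tool(
  commands=[
    [[0,0,0],[0,0,0.1],0],
    [[0,0,0],[0,0,0.15],0],
    [[0,0,0],[0,0,0.15],0],
  ],
)

```text
clock: 24.65
tcp_pos: [546.8, 92.0, 127.4]
tcp_rot: [-0.0, 0.718, -0.696, 0.0]
ft_force: [-4.3, 0.6, 9.2]
opening: -0.002
```

drive_tool(
  commands=[
    [[0,0,0],[0,0,0.1],0],
    [[0,0,0],[0,0,0.1],0],
  ],
)

```text
clock: 24.9
tcp_pos: [546.8, 92.0, 126.4]
tcp_rot: [-0.0, 0.718, -0.696, 0.0]
ft_force: [-4.5, -0.5, 8.1]
opening: 0.0
```

drive_tool(
  commands=[
    [[0,0,0],[0,0,0.1],0],
    [[0,0,0],[0,0,0.1],0],
  ],
)

```text
clock: 25.15
tcp_pos: [546.8, 92.0, 125.5]
tcp_rot: [-0.0, 0.718, -0.696, 0.0]
ft_force: [-3.7, 0.1, 10.7]
opening: 0.002
```

drive_tool(
  commands=[
    [[0,0,0],[0,0,0.1],0],
    [[0,0,0],[0,0,0.1],0],
  ],
)

```text
clock: 25.4
tcp_pos: [547.0, 92.0, 125.2]
tcp_rot: [-0.0, 0.718, -0.696, 0.001]
ft_force: [-6.7, -0.4, 14.8]
opening: -0.002
```

The motion has stalled at z 125.2 with force up to 15 N, so the tips have reached the plate face. I'll retreat and check.

drive_tool(
  commands=[
    [[0,0,0],[0,0,-1],0],
    [[0,0,0],[0,0,-4],0],
    [[0,0,0],[0,0,-8],0],
    [[0,0,0],[0,0,-13],0],
    [[0,0,0],[0,0,-17],0],
    [[0,0,0],[5,0,-17],0],
    [[0,0,0],[10,0,-17],0],
    [[0,0,0],[15,0,-17],0],
  ],
)

```text
clock: 26.4
tcp_pos: [551.1, -59.2, 293.7]
tcp_rot: [-0.0, 0.718, -0.696, 0.0]
ft_force: [1.4, 0.1, -0.1]
opening: 0.002
```

drive_tool(
  commands=[
    [[0,0,0],[3,2,0],0],
    [[0,0,0],[6,4,0],0],
    [[0,0,0],[9,6,0],0],
    [[0,0,0],[12,8,0],0],
    [[0,0,0],[12,8,0],0],
  ],
)

```text
clock: 27.02
tcp_pos: [473.7, -181.7, 293.8]
tcp_rot: [-0.0, 0.717, -0.697, 0.0]
ft_force: [0.3, 0.8, -0.2]
opening: 0.003
```

Run:
```python
from h import *
c=capture("scene");t=capture("top")
print(get_obs()["ft_force"])
for k in(c,t):
  for n in("saucers","glass_a","tongs","trivet_center"): print(n,[(np.round(d["location"]),round(d["score"],2)) for d in find_in(n,k)])
A=cv2.resize(c["img"][140:230,310:420],(440,360),interpolation=2);B=cv2.resize(t["img"][220:280,205:295],(360,240),interpolation=2)
im=np.zeros((360,800,3),np.uint8);im[:,:440]=A;im[:240,440:]=B
cv2.imwrite("pics/f1.png",im[:,:,::-1])
```

```text
[ 0.73621539 -0.18781723  0.10217373]
saucers [(array([206., 436.]), 0.85)]
glass_a [(array([322., 322.]), 0.63), (array([253., 385.]), 0.6)]
tongs [(array([223., 320.]), 0.94), (array([210., 434.]), 0.53)]
trivet_center [(array([253., 200.]), 0.8), (array([190., 366.]), 0.71), (array([296., 130.]), 0.65)]
saucers [(array([188., 225.]), 0.89)]
glass_a [(array([184., 301.]), 0.81), (array([183., 386.]), 0.56)]
tongs []
trivet_center [(array([344., 451.]), 0.86), (array([336., 372.]), 0.53)]
```

View pics/f1.png

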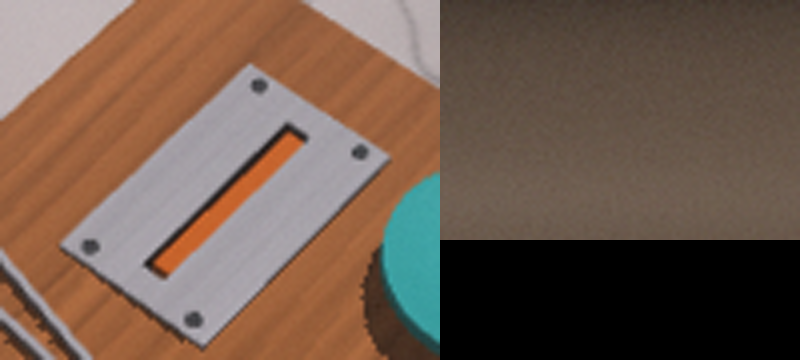

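The trivet lies flush in the slot: an orange strip from crop (165,270) to (297,138), against the +x wall, with no side face showing above the plate. The bystanders haven't moved, so I'm handing in.

```bash
python3 -c "
from cell import *
print(get_obs()['qvel']); print(job_done())"
```

```text
[-0.00312118 -0.00055316 -0.00174972  0.00012087  0.00129106 -0.00035018]
the job is handed in; nothing more can be done
None
```

The trivet is posted in the slot with its top edge flush with the plate, and the job was handed in at about 27 s of the 72 s allowed.

I took the middle-sized trivet from its stand and lowered it into the slot. After releasing it, I pushed it down with shut fingers until the tips met the plate face. The highest force I read was about 16 N; forces were only read at the end of each move.

**Last checks:** The final scene picture shows only the orange top edge in the slot, against the +x wall. The arm was clear, with the wrist force near zero. In the scene picture the saucers, glasses and tongs were within 1–2 pixels of where they started.

**What failed or disagreed:**
- **First grasp:** the fingers closed above the trivet. They sit about 34 mm higher than the reported TCP and stated finger length imply. I measured that with a gentle touch on the trivet's top edge (about 16 N) and used it for the rest of the job.
- **Top camera:** the arm blocked its view of the slot at the end, and it didn't find the tongs, so the flush check rests on the scene camera and the contact height.

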